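Shut the battery charging box and hold its panel down on the gasket

ROBOT

A 6-joint arm with a two-finger parallel gripper is mounted at the origin on the work surface. World frame = base frame: x ahead of the robot, y to its left, z up, the work surface at z = 0. Lengths are in mm, angles in rad, forces in N, time in s.
With the tool pointing down it reaches from about 400 to 925 mm from the base axis. Payload 12.5 kg.
Tool frame: the origin (TCP) lies midway between the tips of the shut fingers; the grasp point (between the pads) lies 19 mm behind it; z points along the fingers, y is the line along which they close (so a half turn about z gives the same grasp; the last joint's range is limited). The gripper opens to 95 mm and grips with 3 to 60 N. Pads are 20 mm wide; open, the fingers measure 119 mm over their backs; the gripper's body (75 mm by 180 mm) begins 59 mm behind the grasp point.
Start: joints at [1.107, 0.491, 1.559, -0, 1.092, -0.106], TCP at [218.868, 585.443, 214.661] pointing down, gripper open.
Joint ranges: [-3.1, 3.1], [-0.84, 2.19], [0.05, 2.79], [-1.13, 4.28], [0.06, 2.93], [-2.69, 2.69]. Speed limits (rad/s): [2.22, 2.22, 2.79, 3.14, 3.14, 3.14].

INTERFACE

Orientations are given as [roll, pitch, yaw] about the fixed x, y, z axes, in that order (R = Rz(yaw) Ry(pitch) Rx(roll)).
In Python, from cell import * gives the robot as it stands.
- The arm moves only by the tool servo_tool, never from a script. Its argument "moves" is one flat list of numbers, 5 for each row, row after row: the shift along the world's x, y, z as a fraction of full scale, then the turn about the world's z as a fraction of full scale, then the opening, from 0 (shut) to 1 (fully open). A call has 1 to 12 rows; each row is the pose to reach, as a shift and turn from the pose commanded when the call began, turning the shorter way round; what a row does not reach only later rows make up. Full scale, the value 1, is 400 mm for a shift and 180 degrees for a turn. A row lasts 1/12 s, in which the tool goes at most 41.7 mm and 7.16 degrees, less where a joint would pass 70% of its speed; a pose out of reach is approached as far as the arm can. A call with a number of a shift or a turn outside -1 to 1 is refused whole. A call with a gripper value outside its range is refused whole. The fingers move at their own pace and stop on an object; the grip force is fixed at half the most. Time passes only in rows, so rows that repeat a pose let the fingers close. It gives the time, the measured TCP pose, the force, the opening and the grip force at its end, in the units of the state.
- state(): the state, without advancing time (a new reading comes with each control period).
- read_camera(name): name is "scene" or "side" or "wrist"; returns (picture, depth): 400x640x3 uint8, blue, green, red; 400x640 float32, mm along the optical axis (not along the pixel's ray), 0 where there is no reading.
- get_calibration(name): a dict with "K" (3x3 intrinsics, pixels), "R" (3x3) and "t" (3): a world point X has camera coordinates R X + t. Camera axes: x right, y down, z forward; pixel columns grow to the right and rows downward; lengths in mm; the calibration is good to about 2 mm. A picture is of the moment at which its call begins: read the wrist's pose just before it. get_calibration takes no time and is no camera call; for the wrist camera it gives the pose at the moment of the call.
- job_done(): hands the job in; it is judged then, once.
The state is a dict: "t": time; "joints": joint angles; "qvel": joint speeds; "tau": joint torques, N m; "eef_pos": TCP position; "tcp_rot": TCP orientation; "ft_force": force on the tool from outside, world axes, zero at the start; "moment": the same for the moment, N m; "opening": opening from 0.0 (shut) to 1.0 (fully open); "grip_force": force on a finger pad.
Only numpy, scipy, OpenCV 4.12 (cv2) and the standard library are available. Lean on these libraries where they do the work, as an engineer would, in place of code of your own. Each camera call takes 0.05 s, during which the arm holds its last target. There are 200 camera calls.

TASK

Close up the battery charging box on the bench: first lower its front sash all the way down by the bar handle, then turn the quarter-turn fastener on the roof until its notch lines up with the panel's tongue. Then press the roof access panel fully down against its frame, firmly but without forcing it, and finish while still holding it pressed there, so that the new gasket can stick; do not disturb the other things on the bench or on the box.

Things in the scene. Friction and masses are not known exactly. Their poses are not given: they have to be found in the camera images.
- charger_box: Fixed grey steel charging box, 240 (x) x 400 (y) x 180 mm high, standing on the bench, its sash roughly towards the robot (yaw within 0.35 rad). Origin: centre of its underside; x axis to the back, away from the sash; y along its width; z up. Roof top at z = 180 mm. The sash is on the -x side, the fastener at (20, -85) mm and the panel centre at (20, 55) mm on the roof.
- sash (a joint): Height of the vertical sliding sash of clear plastic with aluminium rails in the front of the box: 0 = fully down (shut), 0.10 m = fully up. It starts part way up. 0.45 kg; guide friction of about 8 N keeps it where it is left.
- sash_handle (a point): Centre of the sash's handle, a dark steel bar 114 mm long (along the box's y), 14 mm square, on two posts 100 mm apart on the sash's top rail, with 25 mm free below the bar. It lies 126 mm in front of the box's centre, 215 mm above the bench when the sash is shut, and rises with the sash. Take it from above, or push it down.
- fastener (a joint): Angle of the quarter-turn fastener (rad), growing counter-clockwise seen from above; stops at 0 and 2.0. At 0 the notch points along the box's +x, at 1.5708 along +y, at the panel's tongue: that is aligned. It starts at 0.05 to 0.55. Turning takes about 0.06 N m and it stays where it is left.
- fastener_grip (a point): Grip point on the fastener's vertical axis, 225 mm above the bench. Steel fastener: a round flange, 64 mm across and 10 mm high, on the roof, with one notch in its rim, 16 mm wide; above it an upright wing (bar) 44 mm long, 12 mm thick, from 24 to 56 mm above the roof, that runs along the notch's direction. The point's x axis points along wing and notch.
- panel: Aluminium access panel, 132 (x) x 152 (y) x 5 mm, on a springy gasket inside a dark frame 10 mm high. It stands 6 mm proud of the frame and moves only straight down. A tongue, 10 mm wide, sticks out of its -y edge over the fastener's rim: unless the notch is under it, it lands on the flange after 1 mm and stops the panel. Origin: under its centre, at roof height while it is up; axes as the box's.
- panel_press (a point): Centre of the top of the round rubber pressing pad (40 mm across, 6 mm high) in the middle of the panel: 202 mm above the bench while the panel is up, 196 mm when it is fully home, level with the frame (travel 6 mm). The gasket pushes back with about 3 N at first touch and 9 N fully down; then the stop is rigid. More than 40 N is forcing it.
- pack_a: Bystander: black and yellow tool battery, 115 x 75 x 65 mm, on the bench by the box's +y side. Origin: centre of its underside.
- pack_b: Bystander: the same kind of battery, on the bench by the box's -y side. Origin: centre of its underside.
- tape_roll: Bystander: small roll of tape, 52 mm across, 19 mm high, lying on the roof in the corner at the back, -y side. Origin: centre of its underside.
- screwdriver: Bystander: screwdriver, 200 mm long, on the bench in front of the sash. Origin: on its underside.
- screw_jar: Bystander: clear jar with steel lid, 60 mm across, 70 mm high, on the bench by the box's -y side. Origin: centre of its underside.
- grinder: Bystander: angle grinder lying on the bench beyond the box's +y side, 370 mm long, up to 110 mm wide and 65 mm high. Origin: on its underside, near the middle.
- hammer: Bystander: hammer lying on the bench beyond the box's -y side. Origin: on its underside.

How it is judged (in metres and radians):
On the way, in this order (a step that is already met when the one before it is completed fails the run):
1. the sash is all the way down (within 4 mm) (value of joint sash below 0.004 m), for 0.2 s.
2. the fastener's notch is in line with the tongue (within 0.1 rad) and still, the panel not yet pressed (value of joint fastener between 1.4708 and 1.6708 rad and velocity of joint fastener between -0.1 and 0.1 rad/s and z of panel_press in the frame of charger_box above 0.2005 m), for 0.2 s.
At the end, for the whole second after the job is handed in: Through the last second the robot's fingers press on the panel with 5 to 40 N and the panel is home against its frame (within 1.5 mm), the fastener's notch is in line with the tongue (within 0.15 rad) and the sash is down (within 5 mm) (value of joint sash below 0.005 m and value of joint fastener between 1.4208 and 1.7208 rad and z of panel_press in the frame of charger_box below 0.1975 m and contact force between the fingers and panel between 5 and 40 N); the arm keeps its last pose, push and grip.
It fails at once if a bystander is pushed more than 40 mm from its place (distance of any of pack_a, pack_b, tape_roll, screwdriver, screw_jar, grinder, hammer from where it was at the start of the episode above 0.04 m).
It fails at once if the panel is forced with more than 60 N (contact force between anything else and panel above 60 N).
It also fails if it takes over 54 s, if anything falls off the work surface, if the arm or the gripper's body presses on something with over 40 N, if the wrist force passes 120 N, or if a joint passes its speed limit or range.

## Working session

There is one attempt and no reset: what is moved stays moved. The work goes in short steps, Python scripts to look and compute and a tool call to move; the robot and the scene stay as the last step left them, time stands still between calls to the robot, and variables do not carry over. Pictures are saved under pics/ and viewed, at most 10 in all, crops included, and the job is handed in when it is done.

Besides the shell and the picture viewer there is one more tool, called by a JSON object that holds its "api" and its "payload", one argument or row to a line. servo_tool: Moves the arm, as the interface text tells. Its arguments: {"type":"object","properties":{"moves":{"type":"array"}},"required":["moves"]}

```bash
mkdir -p pics; python3 - <<'E'
from cell import *
import cv2,numpy as np
for n in ("scene","side"):
    p,d=read_camera(n); cv2.imwrite(f"pics/{n}0.png",p); c=get_calibration(n); np.savez(f"pics/{n}0.npz",p=p,d=d,**c); print(n,c)
s=state();print({k:s[k] for k in("t","eef_pos","tcp_rot","ft_force","opening")})
E
```

```text
scene {'K': array([[367.2907961 ,   0.        , 321.15122987],
       [  0.        , 367.2907961 , 200.4843268 ],
       [  0.        ,   0.        ,   1.        ]]), 'R': array([[ 9.68794404e-01,  2.47864848e-01, -6.47865730e-04],
       [ 2.36886544e-01, -9.26648031e-01, -2.91904421e-01],
       [-7.29531885e-02,  2.82641899e-01, -9.56447275e-01]]), 't': array([-549.67245567,  -62.86538503, 1241.95287194])}
side {'K': array([[366.07437426,   0.        , 321.55119184],
       [  0.        , 366.07437426, 199.53077675],
       [  0.        ,   0.        ,   1.        ]]), 'R': array([[ 0.18458095, -0.98278298, -0.00821536],
       [-0.9324454 , -0.17247285, -0.3174881 ],
       [ 0.31060497,  0.06626263, -0.94822667]]), 't': array([-67.35331574, 575.20050153, 996.87319495])}
{'t': 0.1, 'eef_pos': array([218.78372748, 585.2407048 , 214.10557099]), 'tcp_rot': array([-3.14058543e+00, -1.18117007e-04,  2.78376151e+00]), 'ft_force': array([-0.11836337,  1.02827075, -0.44653352]), 'opening': 1.0012078378750282}
```

View pics/scene0.png

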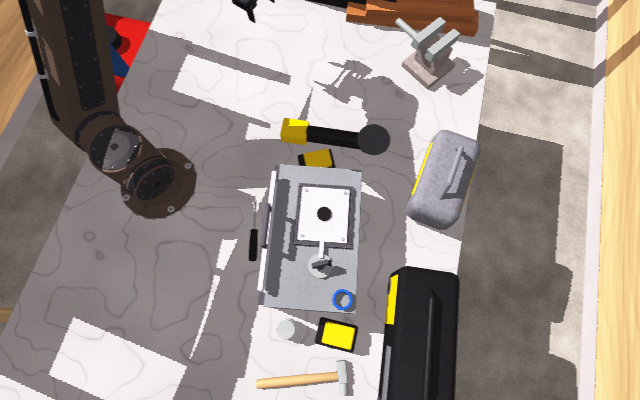

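View pics/side0.png

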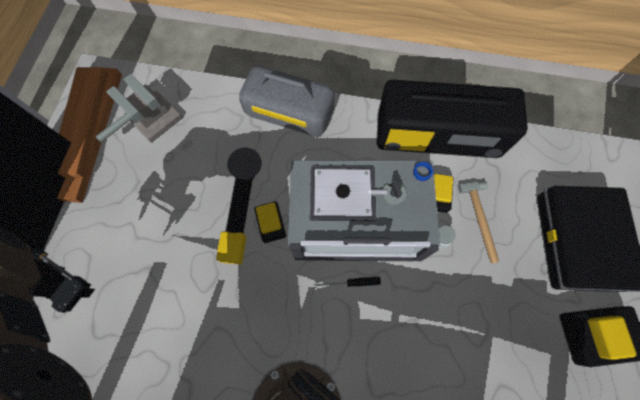

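```bash
cat > h.py <<'E'
import numpy as np
def ray(c,u,v):
    R,t,K=c['R'],c['t'],c['K']
    d=R.T@np.linalg.inv(K)@[u,v,1]; return -R.T@t,d
def atz(c,u,v,z):
    o,d=ray(c,u,v); return o+d*(z-o[2])/d[2]
def proj(c,X):
    q=c['K']@(c['R']@np.asarray(X,float)+c['t']); return q[:2]/q[2]
def dep(c,d,u,v):
    o,r=ray(c,u,v); return o+r*float(np.median(d[v-1:v+2,u-1:u+2]))
E
python3 - <<'E'
from h import *
import cv2
a=dict(np.load("pics/scene0.npz"));b=dict(np.load("pics/side0.npz"))
print(atz(a,324,214,202),atz(b,343,191,202))
print(dep(a,a['d'],324,214),dep(b,b['d'],343,191))
x=cv2.resize(a['p'][155:320,250:370],None,fx=3.3,fy=3.3,interpolation=2)
y=cv2.resize(b['p'][150:270,280:445],None,fx=2.4,fy=2.4,interpolation=2)
cv2.imwrite("pics/c1.png",x)
cv2.imwrite("pics/c2.png",cv2.resize(b['p'][150:270,285:445],None,fx=4,fy=4,interpolation=2))
cv2.imwrite("pics/c1.png",cv2.resize(a['p'][160:310,250:370],None,fx=4,fy=4,interpolation=2))
E
```

```text
[581.29619369 -22.58210881 202.        ] [576.464353   -20.55906404 202.        ]
[581.33599744 -22.75786872 202.6787124 ] [576.64524238 -20.55236971 201.50379309]
```

View pics/c1.png

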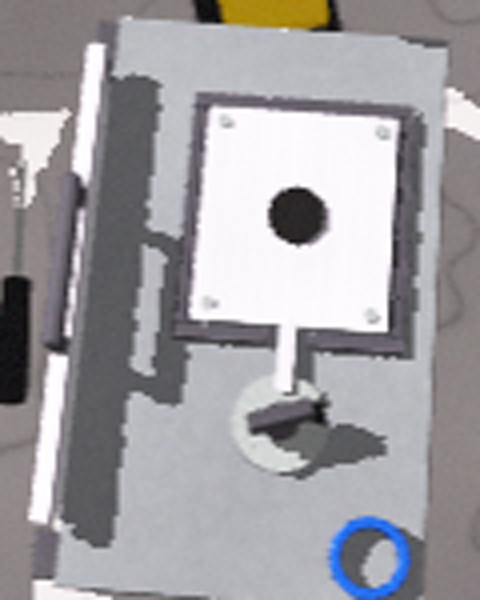

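View pics/c2.png

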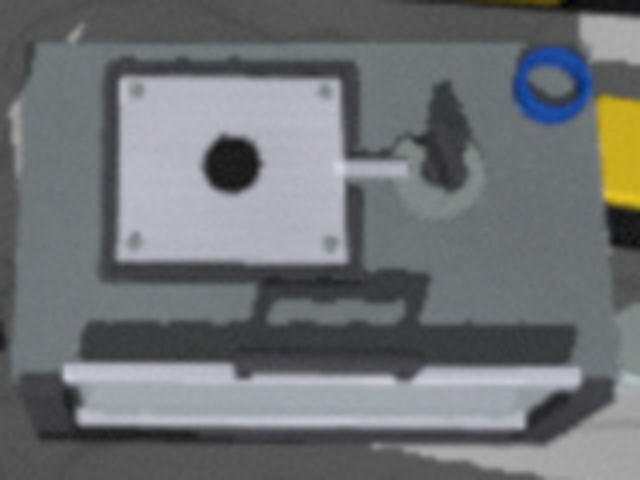

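```bash
python3 - <<'E'
from h import *
from scipy.optimize import least_squares as ls
a=dict(np.load("pics/scene0.npz"));b=dict(np.load("pics/side0.npz"))
S=lambda u,v:(a,u/4+250-.4,v/4+160-.4); D=lambda u,v:(b,u/4+285-.4,v/4+150-.4)
P=lambda i,j:(20+66*i,55+76*j,196)
obs=[(S(205,107),P(-1,1)),(S(402,117),P(1,1)),(S(387,331),P(1,-1)),(S(188,319),P(-1,-1)),(S(297,215),(20,55,202)),
(D(120,76),P(1,1)),(D(343,78),P(1,-1)),(D(349,262),P(-1,-1)),(D(117,262),P(-1,1)),(D(232,164),(20,55,202)),
(S(447,40),(120,200,180)),(D(35,43),(120,200,180))]
def W(p,q): c,s=np.cos(p[2]),np.sin(p[2]); return np.array([p[0]+c*q[0]-s*q[1],p[1]+s*q[0]+c*q[1],q[2]])
def f(p): return np.concatenate([atz(o[0],o[1],o[2],q[2])[:2]-W(p,q)[:2] for o,q in obs])
r=ls(f,[570,-70,0],loss='soft_l1',f_scale=2);p=r.x
print(p,np.round(f(p).reshape(-1,2),1).tolist())
print('fast',W(p,(20,-85,225)),'pad',W(p,(20,55,202)))
for o,n in((S,'s'),):
    A=atz(*S(250,425),230);B=atz(*S(322,408),230);print('wing ',A,B,np.arctan2(*(B-A)[1::-1])-p[2])
A=atz(*D(450,185),230);B=atz(*D(435,135),230);print('wing side',A,B,np.arctan2(*(B-A)[1::-1])-p[2])
# handle: fit height
hs=[(S(72,178),57),(S(54,347),-57),(D(237,362),57),(D(424,365),-57)]
for h in (0,20,40,60,80,100):
    e=[proj(o[0],W(p,(-126,y,220+h)))-np.array(o[1:]) for o,y in hs];print(h,np.round(e,1).tolist())
for o,y in hs: print(dep(o[0],o[0]['d'],int(o[1]),int(o[2])))
E
```

```text
[ 5.68154292e+02 -7.81099477e+01  1.77847805e-01] [[-1.3, -2.1], [4.2, 1.5], [1.7, 1.3], [0.4, -0.5], [2.3, -0.5], [-0.4, 1.5], [-0.9, -0.3], [-0.8, 0.3], [-1.9, 1.4], [-0.7, 1.1], [1.1, -1.5], [-0.9, -6.7]]
fast [ 602.87632433 -158.23098421  225.        ] pad [578.10868116 -20.43924334 202.        ]
wing  [ 587.09962455 -169.07940559  230.        ] [ 628.73475525 -147.36272132  230.        ] 0.30292633352247844
wing side [ 578.52994072 -160.83281235  230.        ] [ 611.20930917 -147.02407163  230.        ] 0.22194775216293536
0 [[1.4, 2.6], [0.9, 2.5], [-0.6, 2.5], [-1.9, 2.0]]
20 [[0.3, 0.5], [-0.3, 1.2], [-0.2, 0.8], [-0.6, 0.4]]
40 [[-0.7, -1.6], [-1.5, -0.2], [0.2, -0.9], [0.8, -1.4]]
60 [[-1.9, -3.9], [-2.8, -1.6], [0.6, -2.7], [2.3, -3.2]]
80 [[-3.0, -6.3], [-4.1, -3.1], [1.0, -4.6], [3.8, -5.1]]
100 [[-4.3, -8.7], [-5.5, -4.6], [1.5, -6.6], [5.4, -7.1]]
[435.48885182 -48.02177022 259.38696318]
[ 456.7353999  -154.71932208  255.74955235]
[433.17921245 -42.27335376 253.01866554]
[ 453.01198158 -153.71568243  257.07743387]
```

{"api": "servo_tool", "payload": {
  "moves": [0.7, -0.84, 0.22, -0.74, 0, 0.7, -0.84, 0.22, -0.74, 0, 0.7, -0.84, 0.22, -0.74, 0, 0.7, -0.84, 0.22, -0.74, 0, 0.7, -0.84, 0.22, -0.74, 0, 0.7, -0.84, 0.22, -0.74, 0, 0.7, -0.84, 0.22, -0.74, 0, 0.7, -0.84, 0.22, -0.74, 0, 0.7, -0.84, 0.22, -0.74, 0, 0.7, -0.84, 0.22, -0.74, 0, 0.7, -0.84, 0.22, -0.74, 0, 0.7, -0.84, 0.22, -0.74, 0]
}}

```text
t: 1.1
eef_pos: [502.0, 245.8, 303.4]
tcp_rot: [3.14, -0.0, 1.274]
ft_force: [0.1, -0.3, 0.1]
opening: 0.213
grip_force: 0.0
```

{"api": "servo_tool", "payload": {
  "moves": [-0.138, -0.87, 0, -0.26, 0, -0.138, -0.87, 0, -0.26, 0, -0.138, -0.87, 0, -0.26, 0, -0.138, -0.87, 0, -0.26, 0, -0.138, -0.87, 0, -0.26, 0, -0.138, -0.87, 0, -0.26, 0, -0.138, -0.87, 0, -0.26, 0, -0.138, -0.87, 0, -0.26, 0, -0.138, -0.87, 0, -0.26, 0, -0.138, -0.87, 0, -0.26, 0, -0.138, -0.87, 0, -0.26, 0, -0.138, -0.87, 0, -0.26, 0]
}}

```text
t: 2.1
eef_pos: [443.6, -98.1, 302.5]
tcp_rot: [-3.141, 0.0, 0.467]
ft_force: [0.2, 0.0, 0.7]
opening: 0.006
grip_force: 0.0
```

```bash
python3 - <<'E'
from cell import *
import cv2,numpy as np
c=get_calibration("wrist");p,d=read_camera("wrist"); np.savez("pics/w1.npz",p=p,d=d,**c); cv2.imwrite("pics/w1.png",p)
s=state();print({k:s[k] for k in("t","eef_pos","tcp_rot","ft_force","opening")})
E
```

```text
{'t': 2.15, 'eef_pos': array([443.71098752, -97.77515292, 302.57913164]), 'tcp_rot': array([-3.14137249e+00,  8.40638040e-05,  4.67719788e-01]), 'ft_force': array([ 0.77369224,  0.06298783, -0.17942441]), 'opening': 0.004853314011943823}
```

View pics/w1.png

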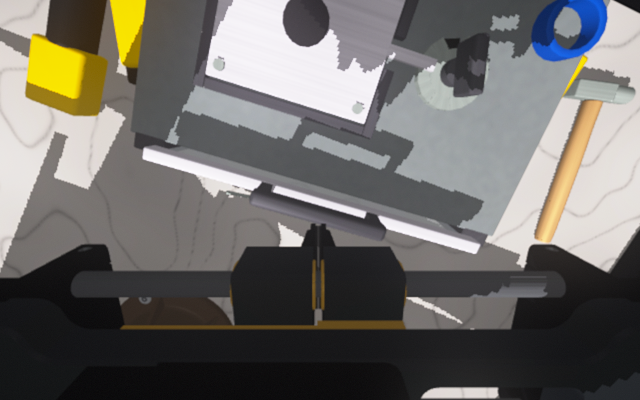

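The wrist view shows the handle bar from (252,196) to (384,233), just ahead of the shut fingers (tip near 318,230), and the fastener at (455,75).

```bash
python3 - <<'E'
from h import *
w=dict(np.load("pics/w1.npz"))
for u,v in((270,198),(285,202),(300,207),(340,216),(365,224)): print(dep(w,w['d'],u,v))
p=[568.15,-78.1,.178];c,s=np.cos(.178),np.sin(.178)
for q in((-126,0,245),(-126,57,245),(-126,-57,245),(20,55,202),(20,-85,190),(-46,-21,196)):
    print(q,np.round(proj(w,[p[0]+c*q[0]-s*q[1],p[1]+s*q[0]+c*q[1],q[2]])))
# wing top cloud: z in 225..245
import numpy as np
K=w['K'];d=w['d'];v,u=np.mgrid[0:140,400:520];D=d[v,u]
X=np.stack([(u-K[0,2])/K[0,0]*D,(v-K[1,2])/K[1,1]*D,D],-1).reshape(-1,3);X=(X-w['t'])@w['R']
m=(X[:,2]>228)&(X[:,2]<242)&(D.ravel()>0);Y=X[m];import cv2
print(m.sum(),Y.mean(0));print(cv2.minAreaRect(Y[:,:2].astype('f4')))
print('ang',cv2.fitLine(Y[:,:2].astype('f4'),2,0,.01,.01).ravel())
print('mid',(Y[:,:2].max(0)+Y[:,:2].min(0))/2)
E
```

```text
[441.16323045 -57.29314207 257.13694839]
[443.54936263 -69.12807044 257.38400294]
[445.30501917 -81.36044652 257.94692283]
[ 452.53276198 -113.14369839  256.94925884]
[ 455.53937982 -134.24489819  256.93247051]
(-126, 0, 245) [321. 213.]
(-126, 57, 245) [254. 195.]
(-126, -57, 245) [385. 231.]
(20, 55, 202) [307.  20.]
(20, -85, 190) [455.  74.]
(-46, -21, 196) [366. 125.]
1091 [ 602.18823577 -154.36127404  233.35468149]
((602.5604248046875, -155.5814208984375), (43.351600646972656, 12.575852394104004), 28.342836380004883)
ang [ 8.7813616e-01  4.7841075e-01  6.0218823e+02 -1.5436127e+02]
mid [ 602.57046952 -155.53365835]
```

{"api": "servo_tool", "payload": {
  "moves": [0.008, -0.004, -0.06, 0, 0, 0.008, -0.004, -0.1, 0, 0, 0.008, -0.004, -0.11, 0, 0, 0.008, -0.004, -0.12, 0, 0, 0.008, -0.004, -0.13, 0, 0, 0.008, -0.004, -0.14, 0, 0, 0.008, -0.004, -0.15, 0, 0, 0.008, -0.004, -0.16, 0, 0, 0.008, -0.004, -0.17, 0, 0, 0.008, -0.004, -0.18, 0, 0, 0.008, -0.004, -0.185, 0, 0, 0.008, -0.004, -0.185, 0, 0]
}}

```text
t: 3.15
eef_pos: [446.8, -100.4, 228.1]
tcp_rot: [3.142, 0.001, 0.467]
ft_force: [-0.2, -0.1, 0.2]
opening: 0.0
grip_force: 0.0
```

{"api": "servo_tool", "payload": {
  "moves": [0, 0, -0.005, 0, 0, 0, 0, -0.01, 0, 0, 0, 0, -0.013, 0, 0, 0, 0, -0.016, 0, 0, 0, 0, -0.018, 0, 0, 0, 0, -0.018, 0, 0]
}}

```text
t: 3.65
eef_pos: [446.9, -100.4, 222.2]
tcp_rot: [3.141, -0.0, 0.467]
ft_force: [-4.5, -0.7, 13.9]
opening: 0.005
grip_force: 6.7
```

{"api": "servo_tool", "payload": {
  "moves": [0, 0, -0.002, 0, 0, 0, 0, -0.003, 0, 0, 0, 0, -0.003, 0, 0, 0, 0, -0.003, 0, 0]
}}

```text
t: 3.98
eef_pos: [447.0, -100.4, 222.1]
tcp_rot: [3.14, -0.001, 0.467]
ft_force: [-7.4, 1.4, 27.2]
opening: 0.004
grip_force: 13.8
```

{"api": "servo_tool", "payload": {
  "moves": [0, 0, 0.1, 0, 0, 0, 0, 0.2, 0.0, 0, 0.39, -0.14, 0.2, 0.0095, 0.55, 0.39, -0.14, 0.2, 0.0095, 0.55, 0.39, -0.14, 0.2, 0.0095, 0.55, 0.39, -0.14, 0.2, 0.0095, 0.55, 0.39, -0.14, 0.2, 0.0095, 0.55, 0.39, -0.14, 0.2, 0.0095, 0.55, 0.39, -0.14, 0.2, 0.0095, 0.55]
}}

```text
t: 4.73
eef_pos: [602.2, -156.0, 299.4]
tcp_rot: [-3.14, 0.001, 0.497]
ft_force: [0.2, 0.6, -0.4]
opening: 0.438
grip_force: 0.0
```

```bash
python3 - <<'E'
from cell import *
from h import *
import cv2
a=dict(np.load("pics/side0.npz"))
c=get_calibration("wrist");p,d=read_camera("wrist"); q,_=read_camera("scene")
cv2.imwrite("pics/w2.png",np.vstack([cv2.resize(p,None,fx=.75,fy=.75),cv2.resize(q[150:320,200:440],(480,300))]))if 0 else cv2.imwrite("pics/w2.png",p)
s=state();print({k:s[k] for k in("t","eef_pos","tcp_rot","ft_force","opening")})
s,d=read_camera("side")
m=[dep(a,d,int(u),int(v)) for u,v in ((330,240),(345,240),(360,241),(375,241))];print(np.round(m))
cv2.imwrite("pics/s2.png",np.hstack([cv2.resize(s[150:270,285:445],None,fx=2.4,fy=2.4,interpolation=2),cv2.resize(q[150:320,240:380],(400,288))]))
E
```

```text
{'t': 4.8333, 'eef_pos': array([ 601.94776836, -155.78583768,  300.55375296]), 'tcp_rot': array([3.14157119e+00, 8.78634115e-05, 4.96861770e-01]), 'ft_force': array([-0.19123724,  0.83355735,  0.6302788 ]), 'opening': 0.5131634858032282}
[[319. -24. 754.]
 [323. -39. 751.]
 [326. -55. 745.]
 [330. -71. 741.]]
```

View pics/s2.png

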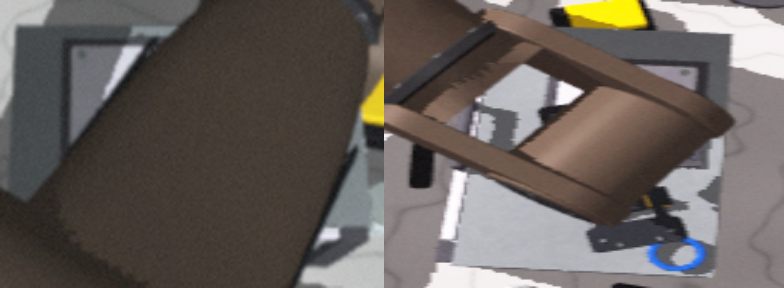

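View pics/w2.png

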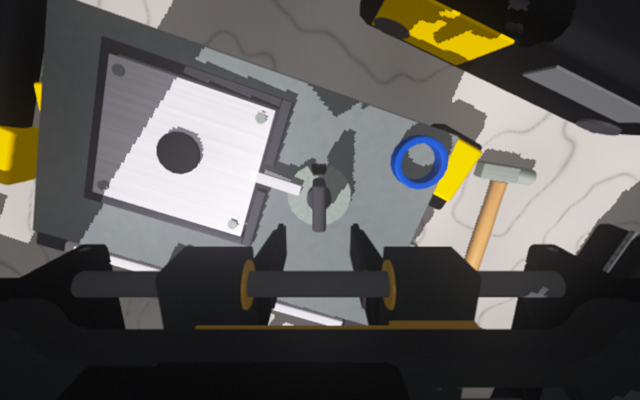

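{"api": "servo_tool", "payload": {
  "moves": [0, 0, -0.07, 0, 0.5, 0, 0, -0.14, 0, 0.5, 0, 0, -0.2, 0, 0.5, 0, 0, -0.23, 0, 0.5, 0, 0, -0.23, 0, 0.5, 0, 0, -0.23, 0, 0.05, 0, 0, -0.23, 0, 0.05, 0, 0, -0.23, 0, 0.05, 0, 0, -0.23, 0, 0.05, 0, 0, -0.23, 0, 0.05, 0, 0, -0.23, 0, 0.05]
}}

```text
t: 5.8
eef_pos: [602.9, -156.2, 208.7]
tcp_rot: [3.141, -0.0, 0.497]
ft_force: [-0.7, -0.0, 0.2]
opening: 0.134
grip_force: 0.0
```

{"api": "servo_tool", "payload": {
  "moves": [0, 0, 0, 0, 0, 0, 0, 0, 0, 0, 0, 0, 0, 0, 0, 0, 0, 0, 0.02, 0, 0, 0, 0, 0.04, 0, 0, 0, 0, 0.07, 0, 0, 0, 0, 0.1, 0, 0, 0, 0, 0.13, 0, 0, 0, 0, 0.16, 0, 0, 0, 0, 0.18, 0, 0, 0, 0, 0.2, 0, 0, 0, 0, 0.2, 0]
}}

```text
t: 6.8
eef_pos: [603.0, -156.3, 208.7]
tcp_rot: [3.141, -0.0, 1.128]
ft_force: [-1.0, -0.5, 6.2]
opening: 0.124
grip_force: 30.0
```

{"api": "servo_tool", "payload": {
  "moves": [0, 0, 0, 0.02, 0, 0, 0, 0, 0.045, 0, 0, 0, 0, 0.07, 0, 0, 0, 0, 0.1, 0, 0, 0, 0, 0.13, 0, 0, 0, 0, 0.155, 0, 0, 0, 0, 0.175, 0, 0, 0, 0, 0.19, 0, 0, 0, 0, 0.198, 0, 0, 0, 0, 0.198, 0, 0, 0, 0, 0.198, 0, 0, 0, 0, 0.198, 0]
}}

```text
t: 7.8
eef_pos: [603.0, -156.2, 208.7]
tcp_rot: [3.141, 0.0, 1.746]
ft_force: [-0.1, -0.3, 6.5]
opening: 0.127
grip_force: 30.0
```

{"api": "servo_tool", "payload": {
  "moves": [0, 0, 0, 0, 0, 0, 0, 0, 0, 0.4, 0, 0, 0, 0, 0.4, 0, 0, 0, 0, 0.4, 0, 0, 0, 0, 0.4, 0, 0, 0.07, 0, 0.4, 0, 0, 0.14, 0, 0.4, 0, 0, 0.22, 0, 0.4, 0, 0, 0.22, 0, 0.4]
}}

```text
t: 8.55
eef_pos: [604.4, -156.6, 302.2]
tcp_rot: [3.134, 0.004, 1.747]
ft_force: [-0.3, -1.1, 0.2]
opening: 0.404
grip_force: 0.0
```

```bash
python3 - <<'E'
from cell import *
from h import *
import cv2
s=state();print({k:s[k] for k in("t","eef_pos","tcp_rot","ft_force","opening")})
c=get_calibration("wrist");p,d=read_camera("wrist");np.savez("pics/w3.npz",p=p,d=d,**c);cv2.imwrite("pics/w3.png",p)
E
```

```text
{'t': 8.55, 'eef_pos': array([ 604.38511536, -156.60083195,  302.20349063]), 'tcp_rot': array([3.13426806, 0.0041982 , 1.74698745]), 'ft_force': array([-0.33626622, -1.1261345 ,  0.23585921]), 'opening': 0.4035684910280715}
```

View pics/w3.png

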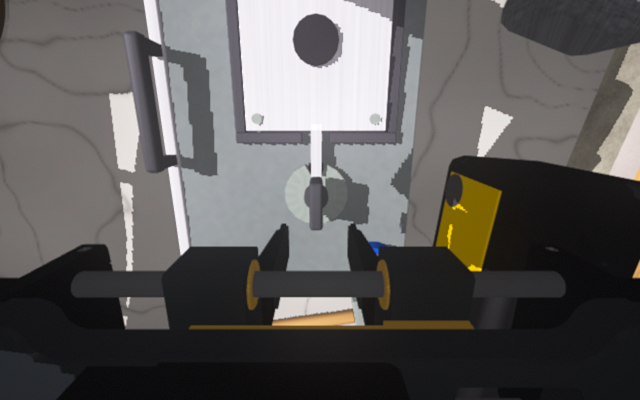

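The wing and tongue now line up in column 316; the pad is at (317,40), and the handle runs from (135,35) to (155,170). Next I check the wing angle, bar height and pad position numerically.

```bash
python3 - <<'E'
from h import *
import cv2
w=dict(np.load("pics/w3.npz"));K=w['K'];d=w['d'];v,u=np.mgrid[0:240,0:400];D=d[v,u]
X=(np.stack([(u-K[0,2])/K[0,0]*D,(v-K[1,2])/K[1,1]*D,D],-1)-w['t'])@w['R']
for n,(a,b,e,f),lo,hi in(("wing",(150,240,295,340),228,242),("bar",(30,175,115,165),212,270)):
    Y=X[a:b,e:f].reshape(-1,3);Y=Y[(Y[:,2]>lo)&(Y[:,2]<hi)]
    g=cv2.fitLine(Y[:,:2].astype('f4'),2,0,.01,.01).ravel();print(n,len(Y),Y.mean(0),np.arctan2(g[1],g[0])%np.pi,np.percentile(Y[:,2],[5,50,95]))
m=(w['p'][0:80,280:355].max(-1)<75);vv,uu=np.nonzero(m);print(uu.mean()+280,vv.mean(),atz(w,uu.mean()+280,vv.mean(),202),dep(w,d,317,40))
r=[atz(w,x,y,196) for x,y in((246,131),(386,131))];print(r,np.arctan2(*(r[0]-r[1])[1::-1]))
E
```

```text
wing 660 [ 602.3499984  -154.38232907  233.69479559] 1.7446233 [231.44575013 233.93198126 235.11072907]
bar 2796 [445.731384   -94.12646278 218.81742279] 1.7453823 [213.48489085 219.49635522 221.15803421]
331.8 26.8 [590.5010157   -7.25584818 202.        ] [579.96172843 -18.84644707 200.40414936]
[array([ 527.52491293, -105.04542012,  196.        ]), array([657.10947001, -82.14769972, 196.        ])] -2.966697013536933
```

{"api": "servo_tool", "payload": {
  "moves": [-0.06, 0.341, 0, 0, 0, -0.06, 0.341, 0, 0, 0, -0.06, 0.341, 0, 0, 0, -0.06, 0.341, 0, 0, 0, -0.06, 0.341, 0, 0, 0, -0.06, 0.341, 0, 0, 0, -0.06, 0.341, -0.06, 0, 0, -0.06, 0.341, -0.12, 0, 0, -0.06, 0.341, -0.18, 0, 0, -0.06, 0.341, -0.21, 0, 0, -0.06, 0.341, -0.21, 0, 0, -0.06, 0.341, -0.21, 0, 0]
}}

```text
t: 9.6
eef_pos: [579.0, -21.1, 211.7]
tcp_rot: [-3.14, -0.0, 1.746]
ft_force: [0.4, 1.0, 0.6]
opening: 0.005
grip_force: 0.0
```

{"api": "servo_tool", "payload": {
  "moves": [0, 0, -0.01, 0, 0, 0, 0, -0.02, 0, 0, 0, 0, -0.025, 0, 0, 0, 0, -0.03, 0, 0, 0, 0, -0.0325, 0, 0, 0, 0, -0.035, 0, 0, 0, 0, -0.035, 0, 0, 0, 0, -0.035, 0, 0]
}}

```text
t: 10.27
eef_pos: [579.0, -20.0, 199.0]
tcp_rot: [3.141, 0.001, 1.747]
ft_force: [-2.1, -2.0, 5.9]
opening: 0.004
grip_force: 3.2
```

{"api": "servo_tool", "payload": {
  "moves": [0, 0, -0.0025, 0, 0, 0, 0, -0.005, 0, 0, 0, 0, -0.007, 0, 0, 0, 0, -0.008, 0, 0, 0, 0, -0.008, 0, 0, 0, 0, -0.008, 0, 0]
}}

```text
t: 10.77
eef_pos: [579.0, -20.0, 196.3]
tcp_rot: [3.14, 0.001, 1.747]
ft_force: [-3.2, -2.4, 10.6]
opening: 0.006
grip_force: 5.0
```

{"api": "servo_tool", "payload": {
  "moves": [0, 0, -0.002, 0, 0, 0, 0, -0.003, 0, 0, 0, 0, -0.003, 0, 0, 0, 0, -0.003, 0, 0, 0, 0, -0.003, 0, 0]
}}

```text
t: 11.18
eef_pos: [579.1, -20.0, 196.2]
tcp_rot: [3.139, 0.001, 1.748]
ft_force: [-6.8, -2.1, 19.8]
opening: 0.003
grip_force: 10.1
```

Force rose sharply while height barely changed, so the panel is against the stop at about 20 N. I'm holding there and handing in.

```bash
python3 - <<'E'
from cell import *
s=state();print(s["eef_pos"],s["ft_force"])
print(job_done())
E
```

```text
[579.08512612 -19.99943638 196.18365098] [-6.84673744 -2.08596816 19.80990825]
the job is handed in; nothing more can be done
None
```

The job is handed in (no verdict was returned): by my measurements the sash is fully down, the fastener notch is in line with the tongue, and the panel is held home at about 20 N after roughly 11 s, with no contact seen with the other things.

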